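Cover the sample and index the colorimeter's filter knob three clicks

TASK

Take the wider of the two black light shields from the red tray and lower it, without dropping it, over the collar of the colorimeter's sample well until it sits fully down on the deck, and let go of it. Then turn the filter knob anticlockwise back to its end stop, and from there clockwise, counting by feel, to the third click. Finish while still gripping the knob at that third stop, so that the reading can be taken; leave everything else on the bench where it stands.

Things in the scene. Friction and masses are not known exactly. Their poses are not given: they have to be found in the camera images.
- colorimeter: Cream bench instrument, fixed, 240 mm deep (x) by 300 mm wide (y). Origin: centre of its underside; own x to its back (away from the robot), y left, z up. Rear 150 mm: level deck 110 mm above the bench with sample well (left) and filter knob (right), 150 mm apart. Front 90 mm: panel sloping down to 45 mm height.
- well (a point): Centre of the sample well at deck level (110 mm above the bench), at x 45, y 75 mm in the colorimeter's frame. A collar of 30 mm diameter stands 30 mm up from here (top 4 mm tapered to 25 mm); the sample tube in it (17 mm wide, blue stopper) reaches 46 mm above the deck. The shield goes down to the deck itself.
- knob_top (a point): Centre of the knob's top face, on its upright axis, 141 mm above the bench, at x 45, y -75 mm in the colorimeter's frame. Black fluted round grip 38 mm in diameter and 23 mm high, above a 47 mm skirt (skirt top 118 mm above the bench). White index line on top; nine coloured dots on the dial, black at the end stop, the rest clockwise.
- filter_knob (a joint): Turn of the knob, rad, growing clockwise seen from above. 0: anticlockwise end stop (index line at the black dot, 96 deg anticlockwise of the colorimeter's x). Sprung click stops every 24 deg: 0.419, 0.838, 1.257 (third) .. 3.351. Starts at the first, second or third. Leaving a stop takes about 0.1 N m, none halfway, then it snaps on.
- shield_wide: The light shield to use, loose: matt black round sleeve, closed on top and open below, standing open end down in the red tray. 42 mm outside diameter, bore 34 mm, height 62 mm (58 mm deep inside), 40 to 85 g. Origin: centre of its lower rim; z up.
- shield_narrow: The other light shield, for a smaller instrument; leave it alone. Same shape and height but 31 mm outside diameter, bore 22 mm. Origin: centre of its lower rim; z up. The two may stand in either place.
- tray: Red open tray, fixed, 280 (x) by 260 (y) mm, with a 10 mm lip outside; walls 55 mm high, 5 mm thick, floor 5 mm thick. Origin: centre of its underside. The light shields stand in the half nearer the robot, about 120 mm apart, two steel pots in the far half.
- pot_a: Steel dye pot in the tray, 62 mm diameter, 105 mm high; leave it alone. Origin: centre of its underside.
- pot_b: Second steel dye pot in the tray, as the first; leave it alone. Origin: centre of its underside.
- jug: Steel jug with a handle, 100 mm diameter, 95 mm high, on the bench left of the colorimeter; leave it alone. Origin: centre of its underside.
- amber_bottle: Amber reagent bottle with red cap, 66 mm diameter, 170 mm high, on the bench behind the tray and the colorimeter; leave it alone. Origin: centre of its underside.
- white_bottle: White bottle with blue cap, 60 mm diameter, 130 mm high, on the bench left of the colorimeter; leave it alone. Origin: centre of its underside.
Mind the look-alikes: they are no part of the job. What is shaped like the shield_wide but purple or white is not meant.

How it is judged:
On the way, in this order (a step that is already met when the one before it is completed fails the run):
1. the wide shield sits fully down over the collar and is let go (horizontal distance between shield_wide and well below 0.005 m and z of shield_wide in the frame of well below 0.004 m and angle between shield_wide's own z axis and vertical below 0.07 rad and contact force between the fingers and shield_wide below 0.2 N), for 0.2 s.
2. the filter knob is back at its anticlockwise end stop (value of joint filter_knob below 0.12 rad), for 0.1 s.
At the end, for the whole second after the job is handed in: The fingers still grip the knob (over 3 N) at its third stop (1.257 rad, within 0.13) through the last second; the wide shield sits upright over the collar (within 5 mm of the axis, under 4 mm above the deck), untouched; all else stands where it stood (all of step 1 and value of joint filter_knob between 1.127 and 1.387 rad and contact force between the fingers and filter_knob above 3 N and contact force between the arm and shield_wide below 0.2 N); the arm keeps its last pose, push and grip.
It fails at once if the wide shield is dropped (falls faster than 0.5 m/s out of the fingers) (linear speed of shield_wide above 0.5 m/s and contact force between the fingers and shield_wide below 0.05 N).
It fails at once if another thing is disturbed (moved more than 30 mm) (distance of any of shield_narrow, pot_a, pot_b, jug, amber_bottle, white_bottle from where it was at the start of the episode above 0.03 m).
It also fails if it takes over 48 s, if anything falls off the work surface, if the arm or the gripper's body presses on something with over 40 N, if the wrist force passes 120 N, or if a joint passes its speed limit or range.

ROBOT

A 6-joint arm with a two-finger parallel gripper is mounted at the origin on the work surface. World frame = base frame: x ahead of the robot, y to its left, z up, the work surface at z = 0. Lengths are in m, angles in rad, forces in N, time in s.
With the tool pointing down it reaches from about 0.3 to 0.775 m from the base axis. Payload 14.6 kg.
Tool frame: the origin (TCP) lies at the very end of the fingers, on their centre line; the grasp point (between the pads) lies 19 mm behind it; z points along the fingers, y is the line along which they close (so a half turn about z gives the same grasp; the last joint's range is limited). The gripper opens to 94 mm and grips with 3 to 60 N. Pads are 16 mm wide; open, the fingers measure 119 mm over their backs; the gripper's body (75 mm by 177 mm) begins 78 mm behind the grasp point.
Start: joints at [1.279, 0.3, 1.521, -0, 1.321, -0.067], TCP at [0.123, 0.536, 0.172] pointing down, gripper open.
Joint ranges: [-3.03, 3.03], [-0.79, 2.21], [0.23, 2.52], [-1.04, 4.18], [0, 3.07], [-2.55, 2.55]. Speed limits (rad/s): [2.22, 2.22, 2.57, 3.14, 3.14, 3.14].

INTERFACE

Orientations are given as [roll, pitch, yaw] about the fixed x, y, z axes, in that order (R = Rz(yaw) Ry(pitch) Rx(roll)).
In Python, from station import ctrl, cams gives the robot as it stands. The module is installed in compiled form; this text tells all that it offers.
- The arm moves only by the tool arm_command, never from a script. Its argument "plan" is a list that holds one entry, the list of rows, each a list of 7 numbers: the shift along the tool's x, y, z in shares of 0.8 m (1.0 is 0.8 m), then the turn, a rotation vector about the tool's x, y, z in shares of 4 rad (1.0 is 4 rad), then the closure, from -1 (fully open) to 1 (shut). A call has 1 to 12 rows; each row is the pose to reach, as a shift and turn from the pose commanded when the call began, along the tool's axes at that moment; what a row does not reach only later rows make up. A row lasts 1/10 s, in which the tool goes at most 50 mm and 8.59 degrees, less where a joint would pass 70% of its speed; a pose out of reach is approached as far as the arm can. No shift or turn number may pass 1 either way. A call with a gripper value outside its range is refused whole. The fingers move at their own pace and stop on an object; "squeeze" is the grip in N (left out, the last holds). Time passes only in rows, so rows that repeat a pose let the fingers close. It gives the time, the measured TCP pose, the force, the opening and the grip force at its end, in the units of the state.
- ctrl.get_obs(): the state, without advancing time (a new reading comes with each control period).
- cams.camera(name): name is "scene" or "side" or "wrist"; returns (picture, depth): 480x640x3 uint8, blue, green, red; 480x640 float32, m along the optical axis (not along the pixel's ray), 0 where there is no reading.
- cams.camera_info(name): a dict with "fx", "fy", "cx", "cy" (pixels), "world_to_cam" (4x4, takes a point from world to camera coordinates). Camera axes: x right, y down, z forward; pixel columns grow to the right and rows downward; lengths in m; the calibration is good to about 2 mm. A picture is of the moment at which its call begins: read the wrist's pose just before it. camera_info takes no time and is no camera call; for the wrist camera it gives the pose at the moment of the call.
- ctrl.hand_in(): hands the job in; it is judged then, once.
The state is a dict: "time_s": time; "qpos": joint angles; "joint_vel": joint speeds; "tau": joint torques, N m; "ee_pos": TCP position; "eef_rot": TCP orientation; "force": force on the tool from outside, world axes, zero at the start; "moment": the same for the moment, N m; "grip_width": finger opening in m; "grip_force": force on a finger pad.
Only numpy, scipy, OpenCV 4.12 (cv2) and the standard library are available. Lean on these libraries where they do the work, as an engineer would, in place of code of your own. Each camera call takes 0.05 s, during which the arm holds its last target. There are 200 camera calls.

## Working session

There is one attempt and no reset: what is moved stays moved. The work goes in short steps, Python scripts to look and compute and a tool call to move; the robot and the scene stay as the last step left them, time stands still between calls to the robot, and variables do not carry over. Pictures are saved under pics/ and viewed, at most 10 in all, crops included, and the job is handed in when it is done.

Besides the shell and the picture viewer there is one more tool, called after "Request:" as name(argument=value, ...) on one line, values as JSON. arm_command: Moves the arm, as the interface text tells. Its arguments: {"type":"object","properties":{"plan":{"type":"array"},"squeeze":{"type":"number"}},"required":["plan"]}

```bash
mkdir -p pics
cat > h.py <<'E'
import numpy as np, cv2
from station import ctrl, cams
def shot(n):
    I=cams.camera_info(n); p,d=cams.camera(n); return I,p,d
def world(I,d):
    v,u=np.mgrid[0:480,0:640]
    P=np.stack([(u-I['cx'])/I['fx']*d,(v-I['cy'])/I['fy']*d,d],-1)
    T=np.linalg.inv(np.array(I['world_to_cam'])); return P@T[:3,:3].T+T[:3,3]
def ray(I,u,v,z):
    T=np.linalg.inv(np.array(I['world_to_cam'])); r=T[:3,:3]@[(u-I['cx'])/I['fx'],(v-I['cy'])/I['fy'],1]
    return T[:3,3]+r*(z-T[2,3])/r[2]
E
python3 - <<'E'
from h import *
print(ctrl.get_obs())
for n in ['scene','side']:
    I,p,d=shot(n); cv2.imwrite(f'pics/{n}0.png',p); np.savez(f'{n}0.npz',p=p,d=d,**{k:np.array(I[k]) for k in I})
    print(n,np.linalg.inv(np.array(I['world_to_cam'])).round(3).tolist(),I['fx'])
E
```

```text
{'time_s': 0.0, 'qpos': array([ 1.27941431e+00,  3.00479502e-01,  1.52162561e+00,  2.10204624e-06,
        1.32066573e+00, -6.66070779e-02]), 'joint_vel': array([ 6.70640209e-04, -2.73995358e-04, -7.16686575e-05, -1.68156916e-03,
       -8.39072912e-05, -9.32038608e-04]), 'tau': array([ 5.07059904e-04, -5.31808734e+01, -3.52734411e+01,  7.08668190e-02,
        2.44415668e-02, -1.11486959e-04]), 'ee_pos': array([0.12250412, 0.53586369, 0.1716629 ]), 'eef_rot': array([-3.14041721e+00, -8.04491358e-05,  2.91681714e+00]), 'force': array([ 0.02221502,  0.21427687, -0.20872427]), 'moment': array([-0.03059753,  0.00097107, -0.00101206]), 'grip_force': 0.0, 'grip_width': 0.09392553644029807}
scene [[0.624, 0.481, -0.616, 1.176], [0.781, -0.366, 0.506, -0.491], [0.018, -0.797, -0.604, 0.726], [0.0, 0.0, 0.0, 1.0]] 505.05815832487616
side [[0.975, -0.159, 0.154, 0.32], [-0.22, -0.634, 0.741, -0.896], [-0.021, -0.757, -0.653, 0.936], [0.0, 0.0, 0.0, 1.0]] 473.27499306206283
```

View pics/scene0.png

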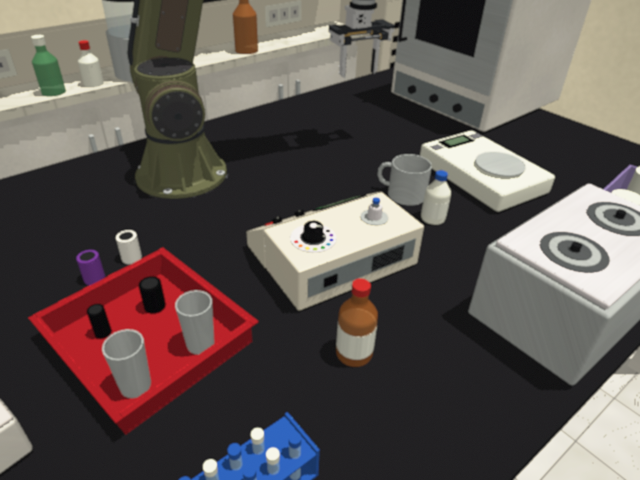

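View pics/side0.png

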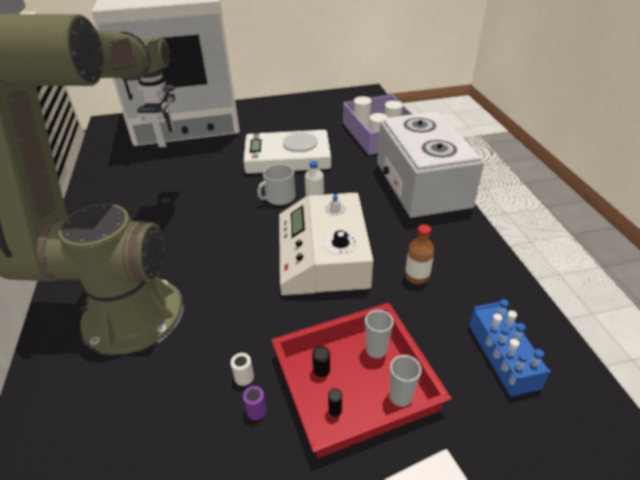

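The scene view shows the wide shield at (152,295), the narrow one at (99,320), the knob at (313,232) and the well at (375,210). The side view has them at (321,361), (335,402), (341,239) and (335,205). I'll measure these from depth and rays next.

```bash
cat > m.py <<'E'
from h import *
for n,bx in [('scene',dict(wide=(135,270,172,318),narrow=(85,300,114,342),knob=(298,218,330,250),stop=(366,195,386,222))),
          ('side',dict(wide=(308,343,336,380),narrow=(324,388,347,418),knob=(328,228,354,252),stop=(326,190,346,215)))]:
    I=dict(np.load(f'{n}0.npz')); p,d=I['p'].astype(int),I['d']; W=world(I,d)
    mx=p.max(-1)
    zt=dict(wide=.067,narrow=.067,knob=.141,stop=.156)
    for k,(a,b,c,e) in bx.items():
        m=np.zeros((480,640),bool); m[b:e,a:c]=1; m&=d>0
        m&= (mx<75) if k!='stop' else (p[...,0]>p[...,2]+40)
        q=W[m]; t=q[abs(q[:,2]-zt[k])<.005]
        print(n,k,m.sum(),'z99',np.percentile(q[:,2],[50,90,98]).round(3),'top',len(t),t.mean(0).round(4),'mid',((t.min(0)+t.max(0))/2).round(4),'ext',np.ptp(t,axis=0).round(3))
    m=(abs(W[...,2]-.110)<.004)&(p[...,2]>110)&(p[...,1]>100)&(abs(W[...,1]+.0)<.5)&(W[...,0]>.3)&(W[...,0]<.8)
    nl,L,S,_=cv2.connectedComponentsWithStats(cv2.morphologyEx(m.astype(np.uint8),cv2.MORPH_CLOSE,np.ones((5,5))))
    i=1+S[1:,4].argmax(); q=W[(L==i)&m]
    r=cv2.minAreaRect((q[:,:2]*1000).astype(np.float32)); print(n,'deck',S[i],r,cv2.boxPoints(r).round(0).tolist())
    m=(p[...,2]>100)&(p[...,1]<60)&(p[...,0]<70)&(abs(W[...,2]-.055)<.004)&(W[...,1]<.1); q=W[m]
    r=cv2.minAreaRect((q[:,:2]*1000).astype(np.float32)); print(n,'tray',m.sum(),r)
E
python3 m.py
```

```text
scene wide 729 z99 [0.052 0.068 0.069] top 274 [ 0.4429 -0.2818  0.0669] mid [ 0.4411 -0.2817  0.0662] ext [0.042 0.038 0.008]
scene narrow 549 z99 [0.048 0.067 0.069] top 181 [ 0.4483 -0.3864  0.0665] mid [ 0.446  -0.3861  0.0657] ext [0.033 0.027 0.007]
scene knob 330 z99 [0.127 0.141 0.142] top 99 [0.5671 0.0118 0.1399] mid [0.5645 0.0159 0.1397] ext [0.034 0.033 0.007]
scene stop 36 z99 [0.155 0.157 0.158] top 31 [0.5862 0.1642 0.155 ] mid [0.5859 0.166  0.1546] ext [0.014 0.015 0.007]
scene deck [ 263  192  161   81 5887] ((571.8134155273438, 93.98989868164062), (301.5090026855469, 159.46693420410156), 81.56156921386719) [[471.0, -43.0], [629.0, -67.0], [673.0, 231.0], [515.0, 255.0]]
scene tray 4530 ((493.12591552734375, -224.6273193359375), (304.0361328125, 482.9901123046875), 8.319889068603516)
side wide 428 z99 [0.063 0.068 0.07 ] top 216 [ 0.4383 -0.2845  0.0667] mid [ 0.4382 -0.2828  0.0666] ext [0.036 0.042 0.008]
side narrow 216 z99 [0.046 0.066 0.069] top 54 [ 0.4423 -0.3962  0.0662] mid [ 0.4433 -0.3927  0.0657] ext [0.023 0.02  0.007]
side knob 155 z99 [0.13  0.141 0.143] top 53 [0.5581 0.007  0.1399] mid [0.5589 0.0098 0.1404] ext [0.032 0.028 0.008]
side stop 19 z99 [0.154 0.157 0.158] top 14 [0.582  0.1641 0.155 ] mid [0.5826 0.164  0.1552] ext [0.01  0.017 0.005]
side deck [ 306  194   67   72 3518] ((568.6029052734375, 91.33650970458984), (303.2156982421875, 156.86883544921875), 81.45503234863281) [[469.0, -47.0], [624.0, -70.0], [669.0, 230.0], [514.0, 253.0]]
side tray 1143 ((507.80712890625, -325.76092529296875), (301.34527587890625, 283.040283203125), 8.13752555847168)
```

The manual's scale: shifts go in shares of 0.8 m and turns go in shares of 4 rad. Converting my numbers, -394 mm / 800 = -0.4925, -128 mm / 800 = -0.16, 1.6 rad / 4 = 0.4.

Request:
arm_command(plan=[[[-0.05,-0.025,-0.075,0,0,0.035,-1],[-0.4925,-0.3188,-0.16,0,0,0.4,-1],[-0.4925,-0.3188,-0.16,0,0,0.4,-1],[-0.4925,-0.3188,-0.16,0,0,0.4,-1],[-0.4925,-0.3188,-0.16,0,0,0.4,-1],[-0.4925,-0.3188,-0.16,0,0,0.4,-1],[-0.4925,-0.3188,-0.16,0,0,0.4,-1],[-0.4925,-0.3188,-0.16,0,0,0.4,-1],[-0.4925,-0.3188,-0.16,0,0,0.4,-1],[-0.4925,-0.3188,-0.16,0,0,0.4,-1],[-0.4925,-0.3188,-0.16,0,0,0.4,-1],[-0.4925,-0.3188,-0.16,0,0,0.4,-1]]])

```text
time_s: 1.3
ee_pos: [0.4503, 0.1989, 0.2998]
eef_rot: [-3.141, 0.0, 1.313]
force: [-0.6, 0.0, -0.2]
grip_width: 0.0944
grip_force: 0.0
```

Run:
```python
from h import *
I,p,d=shot('wrist'); cv2.imwrite('pics/w1.png',p); np.savez('w1.npz',p=p,d=d,**{k:np.array(I[k]) for k in I})
print(np.linalg.inv(np.array(I['world_to_cam'])).round(3).tolist(),I['fx'])
```

```text
[[0.967, -0.248, -0.058, 0.467], [-0.254, -0.941, -0.222, 0.262], [0.0, 0.229, -0.973, 0.512], [0.0, 0.0, 0.0, 1.0]] 392.77915882805894
```

In the tool's units: -468 mm / 800 = -0.585, 113 mm / 800 = 0.1413, 1.313 rad / 4 = 0.3283.

Request:
arm_command(plan=[[[-0.585,0.1413,0.0625,0,0,0.3283,-1],[-0.585,0.1413,0.0625,0,0,0.3283,-1],[-0.585,0.1413,0.0625,0,0,0.3283,-1],[-0.585,0.1413,0.0625,0,0,0.3283,-1],[-0.585,0.1413,0.0625,0,0,0.3283,-1],[-0.585,0.1413,0.0625,0,0,0.3283,-1],[-0.585,0.1413,0.0625,0,0,0.3283,-1],[-0.585,0.1413,0.0625,0,0,0.3283,-1],[-0.585,0.1413,0.0625,0,0,0.3283,-1],[-0.585,0.1413,0.0625,0,0,0.3283,-1],[-0.585,0.1413,0.0625,0,0,0.3283,-1],[-0.585,0.1413,0.0625,0,0,0.3283,-1]]])

```text
time_s: 2.55
ee_pos: [0.4417, -0.2808, 0.2498]
eef_rot: [-3.141, 0.001, 0.007]
force: [0.2, 0.2, -0.9]
grip_width: 0.0939
grip_force: 0.0
```

Run:
```python
from h import *
print(ctrl.get_obs()['ee_pos'],ctrl.get_obs()['eef_rot'],ctrl.get_obs()['qpos'].round(2))
I,p,d=shot('wrist'); np.savez('w2.npz',p=p,d=d,**{k:np.array(I[k]) for k in I})
cv2.imwrite('pics/w12.png',cv2.resize(np.hstack([cv2.imread('pics/w1.png'),p]),(800,300)))
W=world(I,d); m=(p.max(-1)<75)&(abs(W[...,2]-.067)<.005)&(d>0)
nl,L,S,_=cv2.connectedComponentsWithStats(m.astype(np.uint8))
for i in range(1,nl):
    if S[i,4]>200:
        q=W[L==i]; a,b=q.min(0),q.max(0); print(S[i],((a+b)/2).round(4),(b-a).round(4),q.mean(0).round(4))
```

```text
[ 0.44172197 -0.28083833  0.24984642] [-3.14084512e+00  6.74685311e-04  6.76028187e-03] [-0.64  0.19  1.48  0.    1.48  0.93]
[293 192  39  39 300] [ 0.4392 -0.2825  0.0654] [0.0393 0.0389 0.0068] [ 0.4319 -0.2867  0.0665]
[400 192  30  29 533] [ 0.4452 -0.3871  0.0655] [0.0292 0.029  0.0068] [ 0.4446 -0.3878  0.0666]
```

View pics/w12.png

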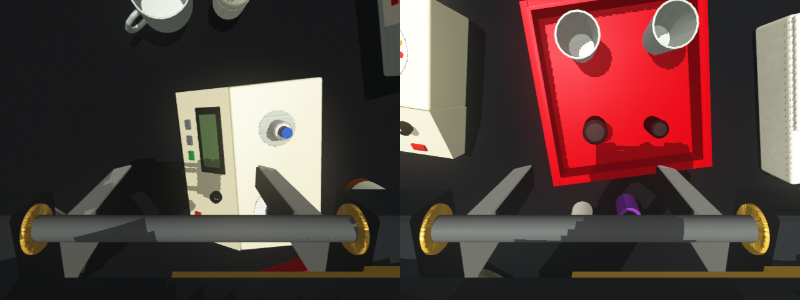

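The wrist view has the wide shield at right-pane pixel (595,130) and the narrow one at (657,127). The left pane shows the well at (280,130). The measured centre of the wide shield is (0.439, -0.2825) with its top at 0.067, which agrees with the fixed cameras, so I'm going down to grasp it.

Request:
arm_command(plan=[[[-0.0031,0.0021,0.0563,0,0,0,-1],[-0.0031,0.0021,0.1125,0,0,0,-1],[-0.0031,0.0021,0.1625,0,0,0,-1],[-0.0031,0.0021,0.2,0,0,0,-1],[-0.0031,0.0021,0.2313,0,0,0,-1],[-0.0031,0.0021,0.2563,0,0,0,-1],[-0.0031,0.0021,0.275,0,0,0,-1],[-0.0031,0.0021,0.275,0,0,0,-1],[-0.0031,0.0021,0.275,0,0,0,1],[-0.0031,0.0021,0.275,0,0,0,1],[-0.0031,0.0021,0.275,0,0,0,1],[-0.0031,0.0021,0.275,0,0,0,1]]], squeeze=20)

```text
time_s: 3.8
ee_pos: [0.4394, -0.2834, 0.0309]
eef_rot: [3.141, -0.001, 0.004]
force: [-0.8, -0.0, -0.3]
grip_width: 0.0654
grip_force: 0.0
```

Request:
arm_command(plan=[[[0,0,0,0,0,0,1],[0,0,0,0,0,0,1],[0,0,0,0,0,0,1],[0,0,0,0,0,0,1]]])

```text
time_s: 4.2
ee_pos: [0.4391, -0.2833, 0.0303]
eef_rot: [-3.142, -0.0, 0.004]
force: [-0.1, -0.4, 0.2]
grip_width: 0.0411
grip_force: 20.2
```

```bash
cat > c.py <<'E'
from h import *
# well/knob from early wrist view w1
I=dict(np.load('w1.npz')); p=I['p'].astype(int); d=I['d']; W=world(I,d)
m=(p[...,0]>p[...,2]+60)&(d>0)&(abs(W[...,2]-.156)<.003)
q=W[m]; print('stopper',m.sum(),((q.min(0)+q.max(0))/2).round(4),np.ptp(q,axis=0).round(4))
m=(d>0)&(abs(W[...,2]-.1375)<.004)&(abs(W[...,0]-.58)<.04)&(abs(W[...,1]-.165)<.04)
q=W[m]; print('collar',m.sum(),((q.min(0)+q.max(0))/2).round(4),np.ptp(q,axis=0).round(4),(p.max(-1)[m]).mean())
m=(p[...,2]>100)&(abs(W[...,2]-.11)<.004)&(W[...,0]>.45)&(W[...,0]<.72)&(W[...,1]>-.1)
q=W[m]; print('deck x',[(y,q[abs(q[:,1]-y)<.003][:,0].min().round(4),q[abs(q[:,1]-y)<.003][:,0].max().round(4)) for y in (.1,.15,.2)])
print('y max',[(x,q[abs(q[:,0]-x)<.003][:,1].max().round(4)) for x in (.53,.58,.63,.65)])
E
python3 c.py
```

```text
stopper 247 [0.583  0.1662 0.1555] [0.0159 0.0159 0.0047]
collar 424 [0.583  0.1661 0.1375] [0.0287 0.029  0.0078] 186.4316037735849
deck x [(0.1, np.float64(0.492), np.float64(0.6486)), (0.15, np.float64(0.4996), np.float64(0.6562)), (0.2, np.float64(0.5061), np.float64(0.6633))]
y max [(0.53, np.float64(0.25)), (0.58, np.float64(0.242)), (0.63, np.float64(0.2348)), (0.65, np.float64(0.2316))]
```

In the tool's units: -230 mm / 800 = -0.2875, -220 mm / 800 = -0.275.

Request:
arm_command(plan=[[[0,0,-0.0188,0,0,0,1],[0,0,-0.0625,0,0,0,1],[0,0,-0.1188,0,0,0,1],[0,0,-0.175,0,0,0,1],[0,0,-0.2313,0,0,0,1],[0,0,-0.2688,0,0,0,1],[0.0125,-0.0375,-0.275,0,0,0,1],[0.0275,-0.085,-0.275,0,0,0,1],[0.045,-0.1375,-0.275,0,0,0,1],[0.0625,-0.19,-0.275,0,0,0,1],[0.0788,-0.2425,-0.275,0,0,0,1],[0.0938,-0.2875,-0.275,0,0,0,1]]])

```text
time_s: 5.4
ee_pos: [0.5135, -0.051, 0.2503]
eef_rot: [-3.142, -0.0, 0.004]
force: [0.9, 0.1, -0.6]
grip_width: 0.0407
grip_force: 20.1
```

In the tool's units: -219 mm / 800 = -0.2738, -212 mm / 800 = -0.265.

Request:
arm_command(plan=[[[0.0175,-0.0525,0,0,0,0,1],[0.035,-0.105,0,0,0,0,1],[0.0513,-0.1575,0,0,0,0,1],[0.0675,-0.2063,0,0,0,0,1],[0.0788,-0.2438,0,0,0,0,1],[0.0863,-0.265,0,0,0,0,1],[0.0888,-0.2738,0,0,0,0,1],[0.0888,-0.2738,0,0,0,0,1],[0.0888,-0.2738,0,0,0,0,1]]])

```text
time_s: 6.3
ee_pos: [0.5833, 0.1654, 0.2502]
eef_rot: [3.141, 0.0, 0.003]
force: [-1.3, 0.5, -0.3]
grip_width: 0.0409
grip_force: 20.1
```

Run:
```python
from h import *
o=ctrl.get_obs();print(o['ee_pos'].round(4),o['eef_rot'].round(4),o['qpos'].round(2),o['grip_width'],o['grip_force'])
I,p,d=shot('wrist'); np.savez('w3.npz',p=p,d=d,**{k:np.array(I[k]) for k in I})
J,p2,d2=shot('side')
cv2.imwrite('pics/w3.png',cv2.resize(np.hstack([p,p2]),(800,300)))
W=world(I,d); e=o['ee_pos']
m=(d>0)&(abs(W[...,2]-(e[2]+.0367))<.006)&(np.hypot(W[...,0]-e[0],W[...,1]-e[1])<.03)
q=W[m]; print(m.sum(),((q.min(0)+q.max(0))/2-e).round(4),np.ptp(q,axis=0).round(4))
```

```text
[0.5833 0.1654 0.2502] [3.1414e+00 1.0000e-04 3.2000e-03] [ 0.22  0.39  1.23 -0.    1.53  1.78] 0.04088707368191223 20.142375886425725
6111 [-0.      0.      0.0367] [0.0418 0.0565 0.0119]
```

View pics/w3.png

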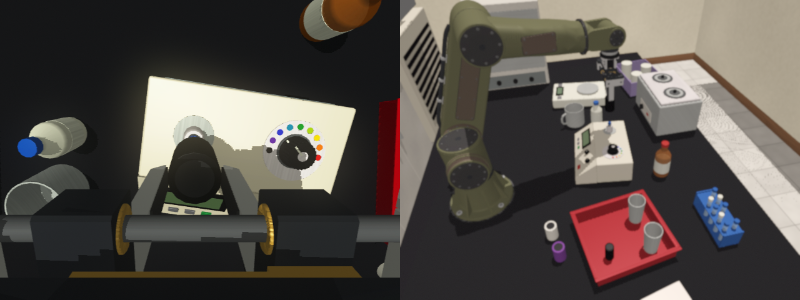

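The shield is centred in the fingers, at (195,165) in the wrist pane. The well (193,130) is just beyond it and the knob is at (290,152) with its index visible. I'll lower it in stages and watch the force.

In the tool's units: 90 mm / 800 = 0.1125, 88 mm / 800 = 0.11.

Request:
arm_command(plan=[[[0,-0.0009,0.0313,0,0,0,1],[0,-0.0009,0.0625,0,0,0,1],[0,-0.0009,0.0813,0,0,0,1],[0,-0.0009,0.09,0,0,0,1],[0,-0.0009,0.0975,0,0,0,1],[0,-0.0009,0.1025,0,0,0,1],[0,-0.0009,0.1075,0,0,0,1],[0,-0.0009,0.11,0,0,0,1],[0,-0.0009,0.1125,0,0,0,1],[0,-0.0009,0.1125,0,0,0,1]]])

```text
time_s: 7.4
ee_pos: [0.5834, 0.1669, 0.1602]
eef_rot: [3.142, 0.0, 0.004]
force: [-0.7, -0.4, -0.7]
grip_width: 0.0407
grip_force: 20.1
```

Run:
```python
from h import *
o=ctrl.get_obs();print(o['force'],o['moment'])
I=dict(np.load('w3.npz')); p=I['p'].astype(int); d=I['d']; W=world(I,d)
mx=p.max(-1); r=np.hypot(W[...,0]-.561,W[...,1]-.0177)
m=(d>0)&(abs(W[...,2]-.1395)<.004)&(r<.03); q=W[m]; print('knob',m.sum(),((q.min(0)+q.max(0))/2).round(4),np.ptp(q,axis=0).round(4))
hsv=cv2.cvtColor(I['p'],cv2.COLOR_BGR2HSV)
m=(d>0)&(abs(W[...,2]-.111)<.005)&(r<.06)&(r>.025)&(hsv[...,1]>130)
nl,L,S,_=cv2.connectedComponentsWithStats(m.astype(np.uint8))
for i in range(1,nl):
    if S[i,4]>8:
        c=W[L==i].mean(0); print(c.round(4),'az',np.degrees(np.arctan2(c[1]-.0177,c[0]-.561)).round(1),S[i,4],I['p'][L==i].mean(0).round())
m=(d>0)&(abs(W[...,2]-.1405)<.004)&(r<.02)&(mx>120); q=W[m]; print('index',m.sum(),q.mean(0).round(4), np.degrees(np.arctan2(q[:,1].mean()-.0177,q[:,0].mean()-.561)))
```

```text
[-0.74513072 -0.39800064 -0.68237801] [0.0193933  0.13016079 0.02540694]
knob 1621 [0.5609 0.0177 0.1393] [0.0394 0.0384 0.0075]
[0.5962 0.0274 0.1116] az 15.4 72 [177. 150.  46.]
[0.5972 0.0123 0.1118] az -8.5 70 [ 49. 162.  43.]
[ 0.5919 -0.0023  0.1118] az -33.0 75 [ 31. 214. 175.]
[0.5892 0.0411 0.1117] az 39.6 64 [203.  65.  60.]
[ 0.581  -0.0132  0.1117] az -57.0 76 [ 25. 222. 243.]
[0.5772 0.0507 0.1118] az 63.9 63 [164.  59. 112.]
[ 0.5668 -0.0189  0.1115] az -81.0 73 [ 32. 132. 244.]
[ 0.5513 -0.0191  0.1116] az -104.7 57 [ 38.  45. 224.]
index 255 [0.5618 0.0166 0.1409] -51.333064552781934
```

In the tool's units: 24 mm / 800 = 0.03, 23 mm / 800 = 0.0288.

Request:
arm_command(plan=[[[-0.0004,0.0006,0.005,0,0,0,1],[-0.0004,0.0006,0.0113,0,0,0,1],[-0.0004,0.0006,0.0175,0,0,0,1],[-0.0004,0.0006,0.0225,0,0,0,1],[-0.0004,0.0006,0.0263,0,0,0,1],[-0.0004,0.0006,0.0288,0,0,0,1],[-0.0004,0.0006,0.03,0,0,0,1],[-0.0004,0.0006,0.03,0,0,0,1]]])

```text
time_s: 8.2
ee_pos: [0.5831, 0.1664, 0.1362]
eef_rot: [-3.142, 0.0, 0.004]
force: [0.0, 0.8, -0.8]
grip_width: 0.0407
grip_force: 20.1
```

In the tool's units: 2 mm / 800 = 0.0025, 1.5 mm / 800 = 0.0019.

Request:
arm_command(plan=[[[0,0,0.0013,0,0,0,1],[0,0,0.0019,0,0,0,1],[0,0,0.0025,0,0,0,1],[0,0,0.0025,0,0,0,1]]])

```text
time_s: 8.6
ee_pos: [0.5835, 0.1665, 0.1352]
eef_rot: [-3.141, -0.002, 0.004]
force: [-1.0, 0.9, 5.6]
grip_width: 0.0408
grip_force: 20.2
```

The 5.6 N reaction came at the expected height, so the shield is seated. I'll let go and rise.

In the tool's units: -115 mm / 800 = -0.1438, -85 mm / 800 = -0.1063.

Request:
arm_command(plan=[[[0,0,-0.0013,0,0,0,-1],[0,0,-0.0013,0,0,0,-1],[0,0,-0.0013,0,0,0,-1],[0,0,-0.0013,0,0,0,-1],[0,0,-0.0013,0,0,0,-1],[0,0,-0.0013,0,0,0,-1],[0,0,-0.0188,0,0,0,-1],[0,0,-0.0563,0,0,0,-1],[0,0,-0.1063,0,0,0,-1],[0,0,-0.1438,0,0,0,-1],[0,0,-0.1438,0,0,0,-1]]])

```text
time_s: 9.7
ee_pos: [0.5844, 0.1667, 0.2551]
eef_rot: [-3.14, -0.008, 0.004]
force: [0.3, 0.8, 0.8]
grip_width: 0.094
grip_force: 0.0
```

Run:
```python
from h import *
o=ctrl.get_obs();print(o['ee_pos'].round(4),o['eef_rot'].round(3),o['qpos'].round(2))
I,p,d=shot('wrist'); cv2.imwrite('pics/w4.png',p)
J,ps,ds=shot('side')
for n,K,pp,dd in(('wrist',I,p,d),('side',J,ps,ds)):
    W=world(K,dd); m=(dd>0)&(np.hypot(W[...,0]-.583,W[...,1]-.166)<.027)&(W[...,2]<.2)&(W[...,2]>.166)
    q=W[m]; print(n,m.sum(),((q.min(0)+q.max(0))/2).round(4),np.ptp(q,axis=0).round(4),'z',np.median(q[:,2]))
```

```text
[0.5844 0.1667 0.2551] [-3.14  -0.008  0.004] [0.22 0.38 1.22 0.   1.53 1.78]
wrist 2221 [0.5834 0.1657 0.1701] [0.0414 0.0412 0.0082] z 0.1716543167085393
side 122 [0.5831 0.165  0.1703] [0.0405 0.0432 0.0086] z 0.17100295612190414
```

View pics/w4.png

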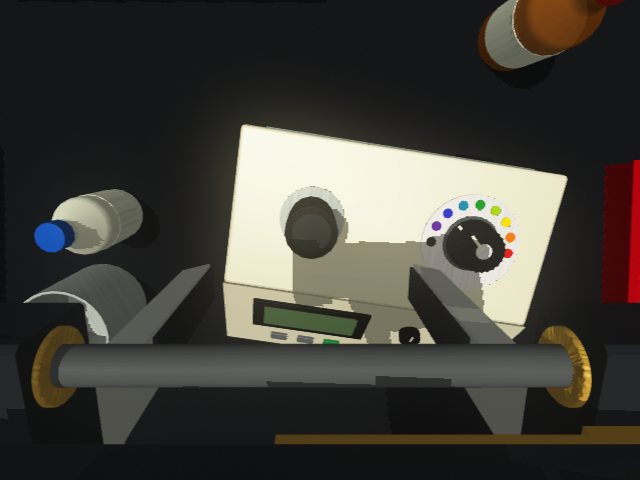

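The shield is at (312,225) with its top at 0.1717 and centred, so it is fully seated. The knob is at (475,243) with its index toward the upper left. Next I move above the knob, turned anticlockwise to leave wrist range.

In the tool's units: 149 mm / 800 = 0.1863, 140 mm / 800 = 0.175, -0.7 rad / 4 = -0.175.

Request:
arm_command(plan=[[[-0.0075,0.0438,0,0,0,-0.035,-1],[-0.015,0.0938,0,0,0,-0.07,-1],[-0.0225,0.1438,0,0,0,-0.105,-1],[-0.0275,0.175,0,0,0,-0.14,-1],[-0.0288,0.1863,0,0,0,-0.175,-1],[-0.0288,0.1863,0,0,0,-0.175,-1],[-0.0288,0.1863,0,0,0,-0.175,-1],[-0.0288,0.1863,0,0,0,-0.175,-1]]])

```text
time_s: 10.6
ee_pos: [0.5606, 0.0181, 0.2488]
eef_rot: [-3.141, 0.001, 0.701]
force: [0.7, 1.5, 0.8]
grip_width: 0.094
grip_force: 0.0
```

Run:
```python
from h import *
from scipy.spatial.transform import Rotation as R
o=ctrl.get_obs();print(o['ee_pos'].round(4),o['eef_rot'].round(4),o['qpos'].round(2))
r=R.from_euler('xyz',o['eef_rot']); t=R.from_euler('xyz',[np.pi,0,o['eef_rot'][2]])
print('shift mm',r.inv().apply(np.array([.561,.0177,.121])-o['ee_pos'])*1000,'turn',(r.inv()*t).as_rotvec().round(4))
```

```text
[0.5606 0.0181 0.2488] [-3.141e+00  5.000e-04  7.012e-01] [-0.03  0.28  1.37  0.    1.49  0.84]
shift mm [1.08118269e-01 6.18337525e-01 1.27803712e+02] turn [-0.0006  0.0005 -0.    ]
```

In the tool's units: 127 mm / 800 = 0.1588, 120 mm / 800 = 0.15.

Request:
arm_command(plan=[[[0,0.0006,0.05,0,0,0,-1],[0,0.0006,0.0938,0,0,0,-1],[0,0.0006,0.1313,0,0,0,-1],[0,0.0006,0.15,0,0,0,-1],[0,0.0006,0.1588,0,0,0,-1],[0,0.0006,0.1588,0,0,0,-1],[0,0.0006,0.1588,0,0,0,1],[0,0.0006,0.1588,0,0,0,1],[0,0.0006,0.1588,0,0,0,1],[0,0.0006,0.1588,0,0,0,1],[0,0.0006,0.1588,0,0,0,1],[0,0.0006,0.1588,0,0,0,1]]], squeeze=35)

```text
time_s: 11.8
ee_pos: [0.561, 0.0169, 0.1223]
eef_rot: [3.142, -0.0, 0.704]
force: [0.0, -0.7, 0.0]
grip_width: 0.0495
grip_force: 0.0
```

Request:
arm_command(plan=[[[0,0,0,0,0,0,1],[0,0,0,0,0,0,1],[0,0,0,0,0,0,1],[0,0,0,0,0,0,1]]])

```text
time_s: 12.2
ee_pos: [0.561, 0.0169, 0.1222]
eef_rot: [-3.142, 0.0, 0.704]
force: [-0.4, 0.6, -1.0]
grip_width: 0.0179
grip_force: 0.0
```

```bash
cat > s.py <<'E'
from h import *
o=ctrl.get_obs();print(o['time_s'],o['ee_pos'].round(4),o['eef_rot'].round(4),o['qpos'][5].round(3),'F',o['force'].round(1),'M',o['moment'].round(3),'t6',o['tau'][5].round(3),o['grip_width'],o['grip_force'])
E
python3 s.py
```

```text
12.2 [0.561  0.0169 0.1222] [-3.1416  0.      0.7038] 0.832 F [-0.4  0.6 -1. ] M [-0.074  0.119 -0.044] t6 0.0 0.01788387180871853 0.0
```

```bash
python3 - <<'E'
from h import *
I,p,d=shot('wrist'); J,a,b=shot('scene'); K,s,_=shot('side')
x=cv2.resize(a[190:280,270:410],(400,300)); y=cv2.resize(s[170:300,260:400],(400,300))
cv2.imwrite('pics/k.png',np.vstack([np.hstack([x,y]),np.hstack([cv2.resize(p,(400,300)),np.zeros((300,400,3),np.uint8)])]))
E
python3 s.py
```

```text
12.35 [0.561  0.0169 0.1223] [3.1416 0.     0.7039] 0.832 F [ 0.3 -1.  -0.7] M [-0.096  0.17   0.039] t6 0.0 0.005271519261823902 0.0
```

View pics/k.png

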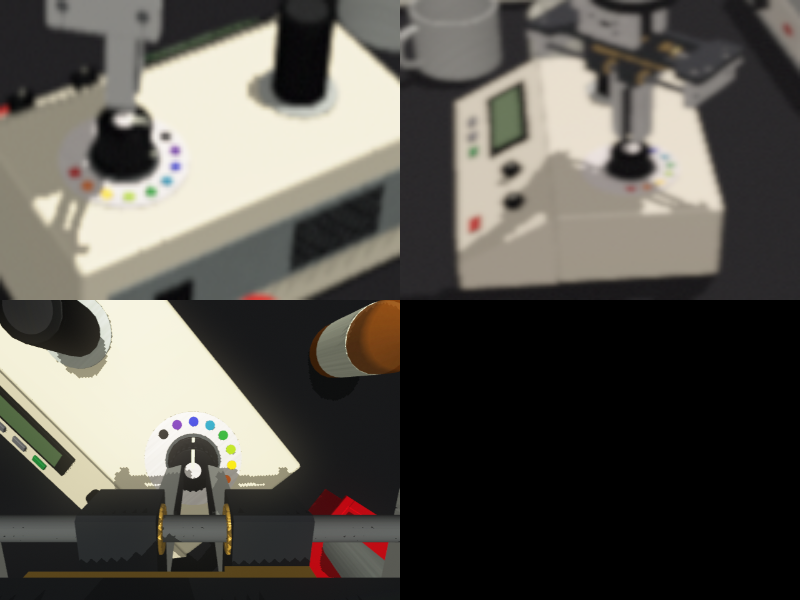

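```bash
python3 - <<'E'
from h import *
for n in('scene','side','wrist'):
    I,p,d=shot(n); W=world(I,d); m=(d>0)&(np.hypot(W[...,0]-.561,W[...,1]-.0177)<.022)
    # finger = gray, brighter than knob
    print(n)
    for z in np.arange(.11,.2,.005):
        k=m&(abs(W[...,2]-z)<.0025)
        if k.sum()>2:
            q=W[k]; print(z.round(3),k.sum(),'bright',p[k].max(-1).mean().round(),q.min(0).round(3)[:2],q.max(0).round(3)[:2])
E
python3 s.py
```

```text
scene
0.11 7 bright 48.0 [ 0.551 -0.004] [0.577 0.004]
0.115 30 bright 23.0 [ 0.542 -0.003] [0.581 0.026]
0.12 62 bright 23.0 [ 0.542 -0.004] [0.582 0.032]
0.125 41 bright 23.0 [ 0.552 -0.   ] [0.581 0.031]
0.13 39 bright 36.0 [ 0.554 -0.001] [0.582 0.031]
0.135 41 bright 26.0 [ 0.551 -0.   ] [0.583 0.03 ]
0.14 175 bright 71.0 [0.544 0.   ] [0.582 0.038]
0.145 13 bright 121.0 [0.556 0.003] [0.575 0.035]
0.155 3 bright 145.0 [0.561 0.011] [0.571 0.028]
0.16 10 bright 151.0 [0.562 0.008] [0.574 0.031]
0.165 14 bright 149.0 [0.563 0.002] [0.576 0.03 ]
0.17 28 bright 144.0 [0.565 0.002] [0.578 0.029]
0.175 23 bright 140.0 [0.564 0.001] [0.579 0.03 ]
0.18 27 bright 134.0 [0.565 0.001] [0.578 0.029]
0.185 28 bright 133.0 [0.557 0.002] [0.579 0.038]
0.19 25 bright 132.0 [0.56  0.001] [0.577 0.036]
0.195 24 bright 136.0 [0.563 0.002] [0.579 0.027]
side
0.115 20 bright 41.0 [ 0.54  -0.004] [0.581 0.017]
0.12 27 bright 31.0 [ 0.54  -0.003] [0.581 0.021]
0.125 20 bright 38.0 [ 0.542 -0.003] [0.58  0.023]
0.13 23 bright 34.0 [ 0.542 -0.003] [0.58  0.016]
0.135 28 bright 51.0 [ 0.541 -0.003] [0.5
[... 758 characters left out ...]
0.581 0.037]
0.14 2132 bright 71.0 [ 0.541 -0.002] [0.581 0.037]
0.145 6 bright 180.0 [0.564 0.022] [0.575 0.029]
0.155 31 bright 124.0 [0.565 0.018] [0.572 0.026]
0.16 103 bright 117.0 [0.563 0.015] [0.574 0.029]
0.165 184 bright 124.0 [0.56  0.013] [0.576 0.031]
0.17 206 bright 118.0 [0.56  0.012] [0.576 0.031]
0.175 211 bright 105.0 [0.56  0.013] [0.576 0.031]
0.18 249 bright 99.0 [0.56  0.012] [0.577 0.031]
0.185 268 bright 99.0 [0.56  0.012] [0.576 0.031]
0.19 290 bright 98.0 [0.56  0.012] [0.576 0.032]
0.195 327 bright 98.0 [0.56  0.012] [0.577 0.032]
12.5 [0.561  0.0169 0.1223] [ 3.1416 -0.      0.7038] 0.832 F [-0.2  0.4 -0.1] M [-0.034  0.16  -0.042] t6 0.0 0.0005290978856401807 0.0
```

Run:
```python
from h import *
# closure axis profile: points within 15mm of tool-x, heights above TCP, by lateral position
def prof(n,e,yaw):
    I=dict(np.load(n)); W=world(I,I['d']); D=W-e
    c,s=np.cos(yaw),np.sin(yaw); x=D[...,0]*c+D[...,1]*s; y=D[...,0]*s-D[...,1]*c
    for z in np.arange(-.01,.07,.005):
        k=(I['d']>0)&(abs(x)<.012)&(abs(y)<.062)&(abs(D[...,2]-z)<.0025)
        if k.sum()>3: print(n,z.round(3),k.sum(),np.percentile(y[k]*1000,[1,30,50,70,99]).round())
prof('w2.npz',np.array([.4417,-.2808,.2498]),.007); prof('w3.npz',np.array([.5833,.1654,.2502]),.003)
prof('w1.npz',np.array([.4503,.1989,.2998]),1.313)
```

```text
w2.npz 0.03 8 [-49. -37.  48.  49.  50.]
w2.npz 0.035 244 [-52. -46.   1.  48.  54.]
w2.npz 0.04 346 [-56. -46.  48.  48.  58.]
w2.npz 0.045 422 [-57. -46.  48.  48.  59.]
w2.npz 0.05 448 [-57. -46.   1.  48.  59.]
w2.npz 0.055 486 [-57. -46. -46.  48.  59.]
w2.npz 0.06 552 [-57. -46.  48.  48.  59.]
w2.npz 0.065 584 [-57. -46. -45.  48.  59.]
w3.npz -0.01 10 [-18. -17.   1.  18.  20.]
w3.npz -0.005 13 [-19. -17.  17.  19.  20.]
w3.npz 0.0 12 [-19. -17. -16.  18.  20.]
w3.npz 0.005 14 [-18. -17.   1.  18.  20.]
w3.npz 0.01 12 [-19. -17. -17.   8.  19.]
w3.npz 0.015 16 [-19. -17.   1.  18.  20.]
w3.npz 0.02 16 [-19. -17. -16.  18.  20.]
w3.npz 0.025 17 [-18. -17.  18.  19.  20.]
w3.npz 0.03 24 [-19. -17. -16.  18.  22.]
w3.npz 0.035 3709 [-20.  -7.   1.   9.  22.]
w3.npz 0.04 530 [-29. -12.  -2.  13.  31.]
w3.npz 0.045 279 [-31. -21. -19.  23.  33.]
w3.npz 0.05 319 [-31. -20.  21.  23.  33.]
w3.npz 0.055 351 [-31. -21. -19.  22.  33.]
w3.npz 0.06 360 [-31. -21.  21.  23.  33.]
w3.npz 0.065 420 [-31. -21. -19.  23.  33.]
w1.npz 0.035 238 [-52. -46.   1.  48.  54.]
w1.npz 0.04 360 [-57. -47. -46.  48.  58.]
w1.npz 0.045 419 [-57. -46.  47.  48.  59.]
w1.npz 0.05 452 [-57. -47. -46.  48.  59.]
w1.npz 0.055 469 [-57. -47. -46.  48.  59.]
w1.npz 0.06 568 [-58. -47.  47.  48.  59.]
w1.npz 0.065 583 [-58. -47.  47.  48.  59.]
```

The depth profiles show the real fingertips about 33 mm above the reported TCP at every opening, so the fingers closed in the air above the knob. That also means the shield was held only near its top. I'll open and go 33 mm lower.

In the tool's units: -0.6 mm / 800 = -0.0008, 0.5 mm / 800 = 0.0006.

Request:
arm_command(plan=[[[0.0006,-0.0008,0,0,0,0,-1],[0.0006,-0.0008,0,0,0,0,-1],[0.0006,-0.0008,0,0,0,0,-1],[0.0006,-0.0008,0,0,0,0,-1],[0.0006,-0.0008,0,0,0,0,-1],[0.0006,-0.0008,0,0,0,0,-1],[0.0006,-0.0008,0,0,0,0,-1],[0.0006,-0.0008,0,0,0,0,-1],[0.0006,-0.0008,0,0,0,0,-1]]])

```text
time_s: 13.4
ee_pos: [0.561, 0.0177, 0.1222]
eef_rot: [-3.142, 0.0, 0.704]
force: [-0.1, -0.0, 0.7]
grip_width: 0.0689
grip_force: 0.0
```

```bash
python3 s.py
```

```text
13.4 [0.561  0.0177 0.1222] [-3.1415  0.      0.7038] 0.833 F [-0.1 -0.   0.7] M [-0.06   0.11   0.013] t6 -0.0 0.06890644240906887 0.0
```

In the tool's units: 32 mm / 800 = 0.04, 31 mm / 800 = 0.0388.

Request:
arm_command(plan=[[[0,0,0.0125,0,0,0,-1],[0,0,0.025,0,0,0,-1],[0,0,0.0338,0,0,0,-1],[0,0,0.0388,0,0,0,-1],[0,0,0.04,0,0,0,1],[0,0,0.04,0,0,0,1],[0,0,0.04,0,0,0,1],[0,0,0.04,0,0,0,1],[0,0,0.04,0,0,0,1],[0,0,0.04,0,0,0,1],[0,0,0.04,0,0,0,1],[0,0,0.04,0,0,0,1]]])

```text
time_s: 14.6
ee_pos: [0.5605, 0.0184, 0.0904]
eef_rot: [-3.14, 0.0, 0.704]
force: [-5.0, 3.9, 1.4]
grip_width: 0.0371
grip_force: 35.0
```

Request:
arm_command(plan=[[[0,0,0,0,0,0,1],[0,0,0,0,0,0,1],[0,0,0,0,0,0,1],[0,0,0,0,0,0,1]]])

```text
time_s: 15.0
ee_pos: [0.5605, 0.0183, 0.0903]
eef_rot: [-3.14, 0.0, 0.704]
force: [-3.8, 4.3, 3.5]
grip_width: 0.037
grip_force: 35.0
```

```bash
python3 s.py
```

```text
15.0 [0.5605 0.0183 0.0903] [-3.1401e+00  3.0000e-04  7.0400e-01] 0.833 F [-3.8  4.3  3.5] M [0.719 0.971 0.003] t6 -0.014 0.03697880235013293 34.99938905239105
```

In the tool's units: -0.42 rad / 4 = -0.105.

Request:
arm_command(plan=[[[0,0,0,0,0,-0.025,1],[0,0,0,0,0,-0.05,1],[0,0,0,0,0,-0.075,1],[0,0,0,0,0,-0.105,1],[0,0,0,0,0,-0.105,1]]])

```text
time_s: 15.5
ee_pos: [0.5604, 0.0184, 0.0903]
eef_rot: [-3.14, -0.0, 1.128]
force: [-4.9, 3.9, 4.0]
grip_width: 0.0372
grip_force: 35.0
```

```bash
python3 s.py
```

```text
15.5 [0.5604 0.0184 0.0903] [-3.1399e+00 -3.0000e-04  1.1284e+00] 0.409 F [-4.9  3.9  4. ] M [0.743 1.043 0.044] t6 -1.982 0.03719640556978446 34.999598264694214
```

In the tool's units: -0.37 rad / 4 = -0.0925.

Request:
arm_command(plan=[[[0,0,0,0,0,-0.025,1],[0,0,0,0,0,-0.05,1],[0,0,0,0,0,-0.075,1],[0,0,0,0,0,-0.0925,1],[0,0,0,0,0,-0.0925,1]]])

```text
time_s: 16.0
ee_pos: [0.5603, 0.0184, 0.0903]
eef_rot: [-3.14, -0.001, 1.497]
force: [-5.7, 4.9, 3.2]
grip_width: 0.037
grip_force: 35.0
```

```bash
python3 s.py
```

```text
16.0 [0.5603 0.0184 0.0903] [-3.1400e+00 -8.0000e-04  1.4968e+00] 0.041 F [-5.7  4.9  3.2] M [0.83  1.123 0.126] t6 -1.086 0.036952972528311166 35.000136494636536
```

In the tool's units: -0.1 rad / 4 = -0.025.

Request:
arm_command(plan=[[[0,0,0,0,0,-0.0125,1],[0,0,0,0,0,-0.025,1],[0,0,0,0,0,-0.025,1]]])

```text
time_s: 16.3
ee_pos: [0.5603, 0.0184, 0.0903]
eef_rot: [-3.14, -0.001, 1.595]
force: [-5.6, 2.9, 3.6]
grip_width: 0.0375
grip_force: 35.0
```

```bash
python3 s.py
```

```text
16.3 [0.5603 0.0184 0.0903] [-3.1400e+00 -1.1000e-03  1.5954e+00] -0.058 F [-5.6  2.9  3.6] M [ 0.68   1.078 -0.091] t6 -0.928 0.03752906516102067 35.00050663948059
```

In the tool's units: -0.07 rad / 4 = -0.0175.

Request:
arm_command(plan=[[[0,0,0,0,0,-0.0075,1],[0,0,0,0,0,-0.0175,1],[0,0,0,0,0,-0.0175,1]]])

```text
time_s: 16.6
ee_pos: [0.5603, 0.0183, 0.0902]
eef_rot: [-3.14, -0.001, 1.664]
force: [-4.9, 3.4, 3.1]
grip_width: 0.0376
grip_force: 35.0
```

```bash
python3 s.py
```

```text
16.6 [0.5603 0.0183 0.0902] [-3.1400e+00 -1.3000e-03  1.6643e+00] -0.127 F [-4.9  3.4  3.1] M [ 0.636  1.051 -0.688] t6 -1.402 0.037608233541521874 35.00052630901337
```

In the tool's units: -0.07 rad / 4 = -0.0175.

Request:
arm_command(plan=[[[0,0,0,0,0,-0.0075,1],[0,0,0,0,0,-0.0175,1],[0,0,0,0,0,-0.0175,1]]])

```text
time_s: 16.9
ee_pos: [0.5602, 0.0186, 0.0901]
eef_rot: [-3.14, -0.002, 1.735]
force: [-6.5, 6.0, 3.2]
grip_width: 0.0374
grip_force: 35.0
```

```bash
python3 s.py;python3 - <<'E'
from h import *
I,p,d=shot('wrist'); cv2.imwrite('pics/k2.png',p[200:440,160:480])
E
```

```text
16.9 [0.5602 0.0186 0.0901] [-3.1399e+00 -1.9000e-03  1.7351e+00] -0.198 F [-6.5  6.   3.2] M [ 1.088  1.267 -0.648] t6 -1.296 0.03736360892995562 35.00164568424225
```

View pics/k2.png

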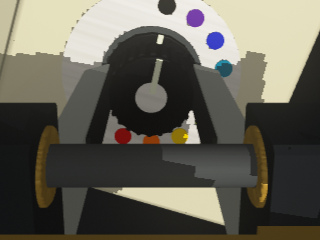

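The moment holds at about -0.65 N m and the index line, (152,97) to (160,40), points at the black dot (167,5). The knob is at its end stop. Now I turn clockwise, counting clicks.

In the tool's units: 0.06 rad / 4 = 0.015.

Request:
arm_command(plan=[[[0,0,0,0,0,0.0075,1],[0,0,0,0,0,0.015,1],[0,0,0,0,0,0.015,1]]])

```text
time_s: 17.25
ee_pos: [0.5602, 0.0186, 0.0901]
eef_rot: [-3.14, -0.001, 1.674]
force: [-5.4, 5.7, 3.3]
grip_width: 0.0377
grip_force: 35.0
```

```bash
python3 s.py
```

```text
17.25 [0.5602 0.0186 0.0901] [-3.1398e+00 -1.4000e-03  1.6738e+00] -0.136 F [-5.4  5.7  3.3] M [1.03  1.154 0.092] t6 0.586 0.037688121179663026 35.00185668468475
```

In the tool's units: 0.12 rad / 4 = 0.03.

Request:
arm_command(plan=[[[0,0,0,0,0,0.015,1],[0,0,0,0,0,0.03,1],[0,0,0,0,0,0.03,1]]])

```text
time_s: 17.55
ee_pos: [0.5603, 0.0186, 0.0901]
eef_rot: [-3.14, -0.001, 1.553]
force: [-5.5, 4.8, 2.8]
grip_width: 0.0375
grip_force: 35.0
```

```bash
python3 s.py
```

```text
17.55 [0.5603 0.0186 0.0901] [-3.1397e+00 -1.2000e-03  1.5526e+00] -0.015 F [-5.5  4.8  2.8] M [1.027 1.129 0.063] t6 1.033 0.037543828401840784 35.00277042388916
```

In the tool's units: 0.15 rad / 4 = 0.0375.

Request:
arm_command(plan=[[[0,0,0,0,0,0.02,1],[0,0,0,0,0,0.0375,1],[0,0,0,0,0,0.0375,1]]])

```text
time_s: 17.85
ee_pos: [0.5603, 0.0186, 0.0901]
eef_rot: [-3.14, -0.001, 1.402]
force: [-4.7, 5.7, 2.9]
grip_width: 0.0372
grip_force: 35.0
```

```bash
python3 s.py
```

```text
17.85 [0.5603 0.0186 0.0901] [-3.1397e+00 -1.0000e-03  1.4021e+00] 0.135 F [-4.7  5.7  2.9] M [ 1.019  1.154 -0.103] t6 1.08 0.037176154312707904 35.00317454338074
```

In the tool's units: 0.12 rad / 4 = 0.03.

Request:
arm_command(plan=[[[0,0,0,0,0,0.02,1],[0,0,0,0,0,0.03,1],[0,0,0,0,0,0.03,1]]])

```text
time_s: 18.15
ee_pos: [0.5604, 0.0186, 0.0901]
eef_rot: [-3.14, -0.001, 1.283]
force: [-4.8, 6.5, 2.6]
grip_width: 0.0372
grip_force: 35.0
```

```bash
python3 s.py
```

```text
18.15 [0.5604 0.0186 0.0901] [-3.1398e+00 -7.0000e-04  1.2833e+00] 0.254 F [-4.8  6.5  2.6] M [1.044 1.043 0.029] t6 0.748 0.03724806965922748 35.00228226184845
```

First click is at yaw ≈1.28. I'll continue past the second click to the third, at yaw ≈0.44.

In the tool's units: 0.15 rad / 4 = 0.0375.

Request:
arm_command(plan=[[[0,0,0,0,0,0.02,1],[0,0,0,0,0,0.0375,1],[0,0,0,0,0,0.0375,1]]])

```text
time_s: 18.45
ee_pos: [0.5604, 0.0186, 0.0901]
eef_rot: [-3.14, -0.001, 1.132]
force: [-4.0, 4.9, 2.2]
grip_width: 0.037
grip_force: 35.0
```

```bash
python3 s.py
```

```text
18.45 [0.5604 0.0186 0.0901] [-3.1398e+00 -5.0000e-04  1.1322e+00] 0.405 F [-4.   4.9  2.2] M [1.011 1.004 0.01 ] t6 1.187 0.037026759398334094 35.003069043159485
```

In the tool's units: 0.15 rad / 4 = 0.0375.

Request:
arm_command(plan=[[[0,0,0,0,0,0.02,1],[0,0,0,0,0,0.0375,1],[0,0,0,0,0,0.0375,1]]])

```text
time_s: 18.75
ee_pos: [0.5605, 0.0185, 0.0902]
eef_rot: [-3.14, -0.0, 0.982]
force: [-3.6, 5.4, 1.3]
grip_width: 0.0375
grip_force: 35.0
```

```bash
python3 s.py
```

```text
18.75 [0.5605 0.0185 0.0902] [-3.1399e+00 -4.0000e-04  9.8200e-01] 0.555 F [-3.6  5.4  1.3] M [ 1.011  0.916 -0.039] t6 1.097 0.03747990487503196 35.002214312553406
```

In the tool's units: 0.12 rad / 4 = 0.03.

Request:
arm_command(plan=[[[0,0,0,0,0,0.02,1],[0,0,0,0,0,0.03,1],[0,0,0,0,0,0.03,1]]])

```text
time_s: 19.05
ee_pos: [0.5605, 0.0185, 0.0901]
eef_rot: [-3.14, -0.0, 0.863]
force: [-4.4, 5.7, 1.5]
grip_width: 0.0372
grip_force: 35.0
```

```bash
python3 s.py
```

```text
19.05 [0.5605 0.0185 0.0901] [-3.1399e+00 -1.0000e-04  8.6320e-01] 0.674 F [-4.4  5.7  1.5] M [1.009 0.937 0.031] t6 0.764 0.037215820527980586 35.00208914279938
```

In the tool's units: 0.15 rad / 4 = 0.0375.

Request:
arm_command(plan=[[[0,0,0,0,0,0.02,1],[0,0,0,0,0,0.0375,1],[0,0,0,0,0,0.0375,1]]])

```text
time_s: 19.35
ee_pos: [0.5605, 0.0185, 0.0901]
eef_rot: [-3.14, 0.0, 0.712]
force: [-3.7, 4.4, 1.1]
grip_width: 0.0373
grip_force: 35.0
```

```bash
python3 s.py
```

```text
19.35 [0.5605 0.0185 0.0901] [-3.140e+00  1.000e-04  7.122e-01] 0.825 F [-3.7  4.4  1.1] M [0.961 0.841 0.047] t6 1.219 0.03729847143434086 35.002559423446655
```

In the tool's units: 0.15 rad / 4 = 0.0375.

Request:
arm_command(plan=[[[0,0,0,0,0,0.02,1],[0,0,0,0,0,0.0375,1],[0,0,0,0,0,0.0375,1]]])

```text
time_s: 19.65
ee_pos: [0.5606, 0.0184, 0.0901]
eef_rot: [-3.14, 0.0, 0.562]
force: [-3.9, 4.4, 0.4]
grip_width: 0.0374
grip_force: 35.0
```

```bash
python3 s.py
```

```text
19.65 [0.5606 0.0184 0.0901] [-3.1401e+00  3.0000e-04  5.6200e-01] 0.975 F [-3.9  4.4  0.4] M [ 0.9    0.733 -0.064] t6 1.119 0.037387859989252224 35.0012344121933
```

In the tool's units: 0.11 rad / 4 = 0.0275.

Request:
arm_command(plan=[[[0,0,0,0,0,0.015,1],[0,0,0,0,0,0.0275,1],[0,0,0,0,0,0.0275,1],[0,0,0,0,0,0.0275,1]]])

```text
time_s: 20.05
ee_pos: [0.5606, 0.0184, 0.0901]
eef_rot: [-3.14, 0.0, 0.455]
force: [-2.3, 4.1, 0.4]
grip_width: 0.0376
grip_force: 35.0
```

```bash
python3 s.py
```

```text
20.05 [0.5606 0.0184 0.0901] [-3.1403e+00  4.0000e-04  4.5450e-01] 1.083 F [-2.3  4.1  0.4] M [0.851 0.767 0.025] t6 0.084 0.037600560104498776 35.00080168247223
```

Run:
```python
from h import *
I,p,d=shot('wrist'); W=world(I,d)
cv2.imwrite('pics/k3.png',cv2.resize(p[180:440,120:520],(800,520)))
m=(d>0)&(abs(W[...,2]-.141)<.003)&(p.min(-1)>110); r=W[...,:2]-[.561,.0177]; R=np.hypot(r[...,0],r[...,1])
k=m&(R<.0195)&(R>.008); a=np.degrees(np.arctan2(r[k][:,1],r[k][:,0])); print('index az',k.sum(),np.percentile(a,[10,50,90]).round(1),'want 15.6')
J,s,ds=shot('side')
W=world(J,ds); m=(ds>0)&(np.hypot(W[...,0]-.583,W[...,1]-.166)<.027)&(W[...,2]<.185)&(W[...,2]>.166)
q=W[m]; print('shield',((q.min(0)+q.max(0))/2).round(4),np.median(q[:,2]))
```

```text
index az 142 [ 9.9 15.3 20.3] want 15.6Traceback (most recent call last):
  File "<stdin>", line 8, in <module>
    return umr_minimum(a, axis, None, out, keepdims, initial, where)
ValueError: zero-size array to reduction operation minimum which has no identity
```

View pics/k3.png

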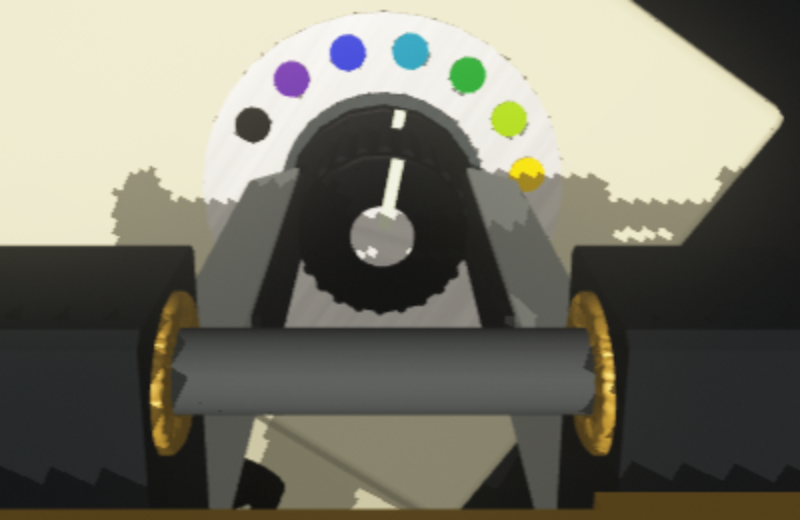

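The index runs from (390,205) to (398,115) and points at the third dot, cyan at (410,50). Its measured azimuth is 15.3°, against 15.6° wanted. The gripper hid the shield from the side camera, so I'll check it from the scene camera and then hand in.

Run:
```python
from h import *
J,s,ds=shot('scene')
W=world(J,ds); m=(ds>0)&(np.hypot(W[...,0]-.583,W[...,1]-.166)<.03)&(W[...,2]<.185)&(W[...,2]>.166)&(s.max(-1)<90)
q=W[m]; c=(q.min(0)+q.max(0))/2; print('shield',len(q),c.round(4),np.median(q[:,2]))
if np.hypot(c[0]-.583,c[1]-.166)<.006: print(ctrl.hand_in())
```

```text
shield 219 [0.5842 0.1674 0.1702] 0.17183799514429454
the job is handed in; nothing more can be done
None
```

The job is handed in: the wide shield measured fully down over the collar and released, and the knob went to its end stop and is gripped at the third click (index 15.3° against 15.6° wanted); no verdict was returned.

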